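# Plug the shelf sign together and hold it against the sprung fence

## Task

Plug the little slate shelf sign fully home into the square socket of its wooden foot, the slate facing the fence; then press the foot flat against the sprung fence and hold it there, as a third hand while I screw it together. Push steadily at about 9 N, so that the fence's pointers stand between their two gauge pins (half its travel; never drive it to its stop), and finish while still pressing: do not let go. Leave the mug, the jar, the egg cup and the screwdriver where they are.

Things in the scene. Friction and masses are not known exactly. Their poses are not given: they have to be found in the camera images.
- sign: Slate shelf sign, 140 g nominal. From below: square wooden tenon 20 x 20 mm, 25 mm long; wooden rail 24 mm (x) by 90 mm (y), 16 mm high, whose underside is the shoulder, 25 mm above the origin; slate board 10 mm thick (x), 80 mm wide (y), 60 mm high, from 41 to 101 mm above the origin. Origin: centre of the tenon's underside; z up, x normal to the slate's faces (both faces alike, either way round will do), y along the slate. It starts upright in the rack, tenon down.
- rack: Fixed plywood block, 80 (x) by 120 (y) by 40 mm high, with a loose 26 mm square hole through its middle in which the sign stands on its rail at the start. Origin: centre of its underside. Its place and the fence's may be swapped left and right.
- foot: Loose wooden foot of the sign, a block 100 (x) by 100 (y) by 36 mm high, about 300 g, lying flat on the table in front of the fence, its front face (+x side) 12 to 40 mm short of the pad and not quite square to it. Origin: centre of its underside; +x points towards the fence. The rear face (-x side, 50 mm behind the origin), nearest the robot, is free to push on. When the sign is home its slate lies parallel to the front face and 50 mm or more of the foot lies bare behind it.
- foot_socket (a point): Centre of the mouth of the foot's square socket, level with its top face, 20 mm ahead (+x) of the foot's middle. Hole 22 x 22 mm, 28 mm deep, mouth chamfered 2 mm, sides parallel to the foot's. With the sign home its rail rests on the foot's top and the sign's origin is 25 mm below this point.
- jig: Fixed sprung fence of wood: back block 200 mm wide (y) and 50 mm high, two cheeks 40 mm high at y = -100 to -82 and +82 to +100 mm, reaching from x = -12 mm back to the block, and between them the sliding pad. Origin: on the table, in the middle of the pad's face at rest; x points into the fence, away from the robot, the direction in which to push; y along the fence.
- pad_face (a point): Middle of the face of the sliding pad, 20 mm above the table; the pad is plywood, 144 mm wide (y), 2 to 38 mm above the table. It moves with the pad along the fence's x.
- pad (a joint): How far the pad is pushed back, in m: 0 at rest, 0.036 at its stop. A spring pushes it out with 0.5 N per mm (9 N at 18 mm), from zero at rest; the pusher also overcomes the foot's friction on the table, some 1 to 5 N. A steel pointer on each end of the pad, above the cheek, comes level with the first of the cheek's two steel pins at 12 mm (6 N) and the second at 24 mm (12 N).
- mug: Biscuit-ware mug, 80 mm wide, 95 mm high, standing beyond the work. Bystander. Origin: centre of its underside.
- jar: White paint jar, 48 mm wide, 65 mm high, at one side. Bystander. Origin: centre of its underside.
- eggcup: Biscuit-ware egg cup, 50 mm wide, 68 mm high, at the other side. Bystander. Origin: centre of its underside.
- driver: Screwdriver about 170 mm long lying between fence and rack. Bystander. Origin: on the table under its middle, x along it.
Things that resemble listed ones, but are neither listed nor needed, are in the scene too. What is shaped like the jig but purple is not meant.

How it is judged:
By the outcome, as a careful person would: the job done as asked, in the order asked, and still so for the second after the job is handed in, while the arm keeps its last pose, push and grip.
It also fails if it takes over 67 s, if anything falls off the work surface, if the arm or the gripper's body presses on something with over 40 N, if the wrist force passes 120 N, or if a joint passes its speed limit or range.

## Robot

A 7-joint arm with a two-finger parallel gripper is mounted at the origin on the work surface. World frame = base frame: x ahead of the robot, y to its left, z up, the work surface at z = 0. Lengths are in m, angles in rad, forces in N, time in s.
With the tool pointing down it reaches from about 0.425 to 0.825 m from the base axis. Payload 3.6 kg.
Tool frame: the origin (TCP) lies between the finger pads; the fingertips stand 11 mm ahead of it and the grasp point (between the pads) lies 8 mm behind it (robot.finger_overhang is the z of the fingertips in the tool frame, in m); z points along the fingers, y is the line along which they close (so a half turn about z gives the same grasp; the last joint's range is limited). The gripper opens to 85 mm and grips with 20 to 120 N. Pads are 22 mm wide; open, the fingers measure 114 mm over their backs; the gripper's body (76 mm by 85 mm) begins 54 mm behind the grasp point. The pads swing forward as they close: fully open they stand 13 mm farther back than shut.
Start: joints at [1.173, 0.615, -0.013, 1.423, 0.008, 1.103, -0.04], TCP at [0.236, -0.606, 0.242] pointing down, gripper open.
Joint ranges: [-3.12, 3.12], [-0.3, 2.06], [-1.34, 1.32], [0.26, 2.42], [-1.36, 4.5], [0.01, 1.98], [-2.84, 2.84]. Speed limits (rad/s): [2.79, 2.79, 3.14, 3.14, 3.14, 3.14, 3.14].

## Interface

Orientations are given as [roll, pitch, yaw] about the fixed x, y, z axes, in that order (R = Rz(yaw) Ry(pitch) Rx(roll)).
In Python, from station import robot gives the robot as it stands.
- The arm moves only by the tool jog_arm, never from a script. Its argument "series" is text: rows parted by semicolons, each of 7 numbers parted by spaces: the shift along the tool's x, y, z in mm, then the turn, a rotation vector about the tool's x, y, z in rad, then the gripper command: -1 is fully open, 1 is shut, values between are in proportion. A call has 1 to 20 rows; each row is the pose to reach, as a shift and turn from the pose commanded when the call began, along the tool's axes at that moment; what a row does not reach only later rows make up. A row lasts 1/10 s, in which the tool goes at most 50 mm and 8.59 degrees, less where a joint would pass 70% of its speed; a pose out of reach is approached as far as the arm can. A call with a gripper value outside its range is refused whole. The fingers move at their own pace and stop on an object; "newtons" is the grip in N (left out, the last holds). Time passes only in rows, so rows that repeat a pose let the fingers close. It gives the time, the measured TCP pose, the force, the opening and the grip force at its end, in the units of the state.
- robot.get_state(): the state, without advancing time (a new reading comes with each control period).
- robot.camera(name): name is "scene" or "top"; returns a dict with "img" (384x512x3 uint8, red, green, blue), "intrinsics" (3x3 intrinsics, pixels), "eye" and "orientation" of the camera in the world. Camera axes: x right, y up, looking along -z (the intrinsics and any distortion apply to the point x, -y, -z); pixel columns grow to the right and rows downward; lengths in m; the calibration is good to about 2 mm. A picture is of the moment at which its call begins. There is no depth.
- robot.close_job(): hands the job in; it is judged then, once.
Trained networks look in a picture, given as the dict that the camera call returned (one of the last four; its "shot" number tells which), for a name from the list of things; names that differ only in an ending like _2 or _b are one class to them, and where a whole thing is asked for, a point or a joint stands for the part that bears it (a point fixed in the world has none). Each returns a list of dicts, best first, with "confidence" (0 to 1); they miss things now and then, are a little off and sometimes report something else, mostly with a low value. They report only what shows in the picture. A call takes as long as a camera call. They do not tell look-alikes from the thing itself.
- robot.outline_of(picture, label): "region" (384x512 bool, what is visible of it) and "extent" ([left, top, width, height] in pixels, round what is visible of it).
- robot.spot_point(picture, label): "pixel" ([column, row] in pixels: a listed point, or the origin of a listed thing).
The state is a dict: "time": time; "qpos": joint angles; "qd": joint speeds; "joint_torque": joint torques, N m; "tool_pos": TCP position; "tcp_rot": TCP orientation; "contact_force": force on the tool from outside, world axes, zero at the start; "moment": the same for the moment, N m; "grip_width": finger opening in m; "grip_force": force on a finger pad.
Only numpy, scipy, OpenCV 4.12 (cv2) and the standard library are available. Lean on these libraries where they do the work, as an engineer would, in place of code of your own. Each camera call takes 0.05 s, during which the arm holds its last target. There are 200 camera calls.

## Working session

There is one attempt and no reset: what is moved stays moved. The work goes in short steps, Python scripts to look and compute and a tool call to move; the robot and the scene stay as the last step left them, time stands still between calls to the robot, and variables do not carry over. Pictures are saved under pics/ and viewed, at most 10 in all, crops included, and the job is handed in when it is done.

Besides the shell and the picture viewer there is one more tool, called in YAML: its name, and indented under it one key for each argument. jog_arm: Moves the arm, as the interface text tells. Its arguments: {"type":"object","properties":{"series":{"type":"string"},"newtons":{"type":"number"}},"required":["series"]}

```bash
mkdir -p pics; ls
python3 - <<'E'
from station import robot
import cv2, numpy as np
print(robot.get_state())
for n in ("scene","top"):
    c=robot.camera(n); cv2.imwrite(f"pics/{n}0.png",c["img"][:,:,::-1])
    print(n,{k:(np.round(v,4).tolist() if k!="img" and not isinstance(v,(str,int)) else 0) for k,v in c.items() if k!="img"})
    for l in ("sign","rack","foot","foot_socket","jig","pad_face","mug","jar","eggcup","driver"):
        try: print(l,[(np.round(d["pixel"],1).tolist(),round(d["confidence"],2)) for d in robot.spot_point(c,l)][:3])
        except Exception as e: print(l,e)
E
```

```text
pics
{'time': 0.0, 'qpos': array([ 1.17348174,  0.61589993, -0.01259938,  1.42494292,  0.00812134,
        1.10337285, -0.0404148 ]), 'qd': array([ 2.66777256e-04, -2.20820648e-05,  4.18845538e-04,  8.27393351e-04,
        7.01595378e-04, -5.97974049e-04, -1.75986678e-03]), 'joint_torque': array([ 4.65042122e-04, -4.69219279e+01,  2.59548984e-01, -1.71035725e+01,
        1.00328762e-02,  9.74613649e-03,  9.60946949e-06]), 'tool_pos': array([ 0.23526755, -0.60512614,  0.24113608]), 'tcp_rot': array([-3.13902106e+00,  6.62283361e-05,  3.70862472e-01]), 'contact_force': array([-0.63110846,  0.43740898,  0.54406641]), 'moment': array([-0.01815519, -0.02526901,  0.03196934]), 'grip_force': 0.0, 'grip_width': 0.0855728577939075}
scene {'intrinsics': [[392.4859, 0.0, 252.5868], [0.0, 392.4859, 190.3433], [0.0, 0.0, 1.0]], 'eye': [0.9746, -0.4613, 1.1586], 'orientation': [0.5263, 0.0115, 0.7267], 'shot': 0}
sign [([222.5, 250.0], 0.56)]
rack [([225.2, 252.8], 0.76), ([295.2, 157.5], 0.23)]
foot [([324.7, 130.2], 0.73), ([295.9, 159.3], 0.67)]
foot_socket [([301.0, 156.1], 0.73)]
jig [([315.0
[... 225 characters left out ...]
.1], 0.55), ([309.5, 237.6], 0.25)]
driver [([228.5, 181.1], 0.63)]
top {'intrinsics': [[351.0219, 0.0, 255.7412], [0.0, 351.0219, 192.9274], [0.0, 0.0, 1.0]], 'eye': [0.443, -0.006, 1.1213], 'orientation': [0.0879, 0.0043, -1.5683], 'shot': 0}
sign [([314.3, 172.2], 0.76), ([180.6, 185.4], 0.26)]
rack [([312.3, 177.1], 0.57)]
foot [([184.4, 188.6], 0.79)]
foot_socket [([182.6, 185.0], 0.74)]
jig [([328.5, 256.9], 0.95), ([146.9, 267.0], 0.79), ([184.7, 165.1], 0.71)]
pad_face [([144.2, 268.4], 0.65), ([182.8, 165.5], 0.62), ([326.8, 258.5], 0.49)]
mug [([251.2, 126.0], 0.87)]
jar [([131.2, 189.7], 0.77)]
eggcup [([394.9, 195.8], 0.71), ([183.0, 166.5], 0.48)]
driver [([253.8, 228.8], 0.77)]
```

Run:
```python
import cv2
a=cv2.imread("pics/top0.png")
cv2.imwrite("pics/top0b.png",cv2.resize(a[90:310,100:420],(800,550),interpolation=cv2.INTER_CUBIC))
a=cv2.imread("pics/scene0.png")
cv2.imwrite("pics/scene0b.png",cv2.resize(a[70:350,100:400],(640,597),interpolation=cv2.INTER_CUBIC))
```

```text
(no output)
```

View pics/top0b.png

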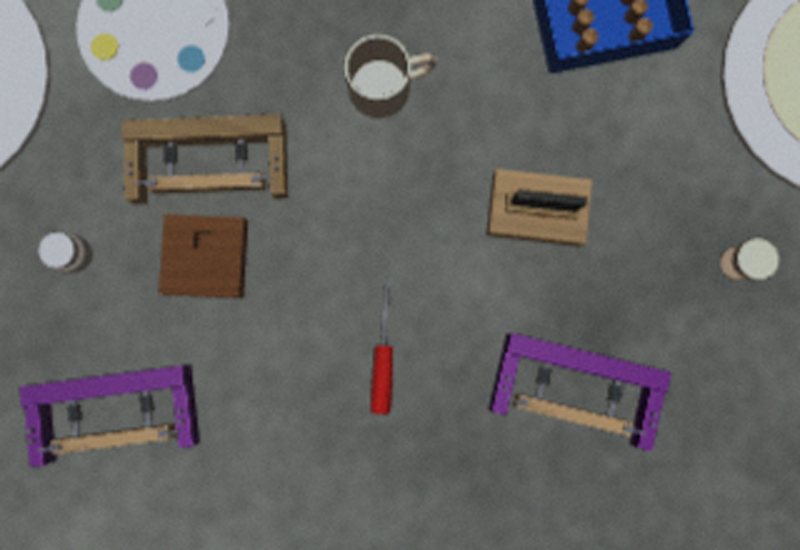

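View pics/scene0b.png

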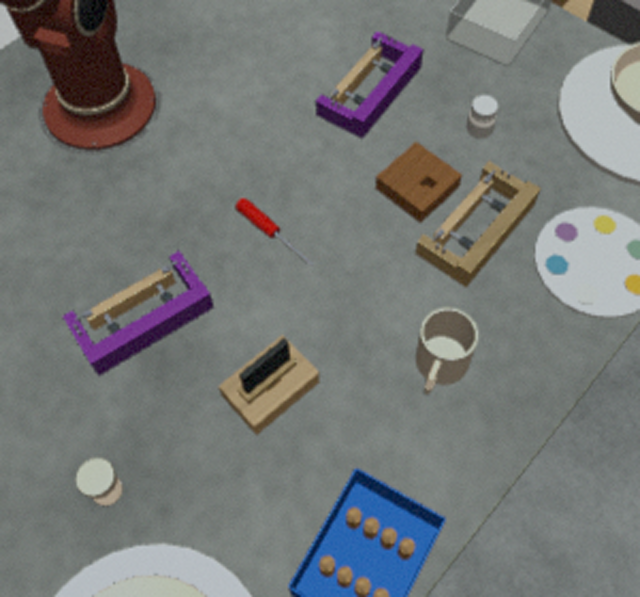

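The top view (crop scale 2.5) shows the wooden fence at about (205,155) with the brown foot in front of it at (203,255). The slate sign stands in the rack at (545,203). The purple decoys are at the bottom left and right, and the screwdriver is at (383,350). The next step is to fit poses from the masks in both views.

```bash
cat > h.py <<'E'
import numpy as np, cv2
from scipy.spatial.transform import Rotation as Ro
from scipy.optimize import minimize
from station import robot
def cam(c):
    R=Ro.from_euler("xyz",c["orientation"]).as_matrix(); return np.array(c["eye"]),R,np.array(c["intrinsics"])
def proj(c,P):
    e,R,K=cam(c); p=(np.atleast_2d(P)-e)@R*[1,-1,-1]; q=p@K.T; return q[:,:2]/q[:,2:]
def ray(c,px):
    e,R,K=cam(c); d=np.linalg.solve(K,[px[0],px[1],1.])*[1,-1,-1]; return e,R@d
def onplane(c,px,z): 
    e,d=ray(c,px); return e+d*(z-e[2])/d[2]
def tri(c1,p1,c2,p2):
    (a,u),(b,v)=ray(c1,p1),ray(c2,p2); s=np.linalg.lstsq(np.c_[u,-v],b-a,rcond=None)[0]
    return (a+u*s[0]+b+v*s[1])/2, np.linalg.norm(a+u*s[0]-b-v*s[1])
def box(x0,x1,y0,y1,z0,z1): return np.array([[x,y,z] for x in(x0,x1) for y in(y0,y1) for z in(z0,z1)])/1e3
FOOT=[box(-50,50,-50,50,0,36)]; RACK=[box(-40,40,-60,60,0,40)]
SLATE=[box(-5,5,-40,40,41,101)]; SIGN=SLATE+[box(-12,12,-45,45,25,41)]
S=4
def render(c,boxes,T):
    m=np.zeros((384*S,512*S),np.uint8); Rz=Ro.from_euler("z",T[3]).as_matrix()
    for b in boxes:
        p=(proj(c,b@Rz.T+T[:3])+.5)*S*16
        cv2.fillConvexPoly(m,cv2.convexHull(p.round().astype(np.int32)),1,cv2.LINE_8,4)
    return m
def fit(views,boxes,T0,free=(1,1,1,1),occ=None):
    """views: list of (cam, region). fit x,y,z,yaw by IoU"""
    f=np.array(free,bool); T0=np.array(T0,float); sc=np.array([.01,.01,.01,.1])
    big=[cv2.resize(r.astype(np.uint8),None,fx=S,fy=S,interpolation=cv2.INTER_NEAREST) for _,r in views]
    def cost(d):
        T=T0.copy(); T[f]+=d*sc[f]; v=0
        for (c,_),b in zip(views,big):
            m=render(c,boxes,T); v+=1-(m&b).sum()/max((m|b).sum(),1)
        return v/len(views)
    n=f.sum(); r=minimize(cost,np.zeros(n),method="Nelder-Mead",options=dict(initial_simplex=np.r_[np.zeros((1,n)),np.eye(n)],xatol=5e-3,fatol=1e-5))
    T=T0.copy(); T[f]+=r.x*sc[f]; return T,r.fun
def look(n,label,near=None,c=None):
    c=c or robot.camera(n); o=robot.outline_of(c,label)
    if near is not None: o=[d for d in o if np.hypot(d["extent"][0]+d["extent"][2]/2-near[0],d["extent"][1]+d["extent"][3]/2-near[1])<25]
    return c,o
E
python3 - <<'E'
from h import *
np.set_printoptions(precision=4,suppress=True)
s,t=robot.camera("scene"),robot.camera("top")
for l,ps,pt in [("sign",(222.5,250),(314.3,172.2)),("foot_socket",(301,156.1),(182.6,185)),("foot",(295.9,159.3),(184.4,188.6)),("rack",(225.2,252.8),(312.3,177.1)),("pad_face",(315.9,165.1),(182.8,165.5)),("mug",(309,237.2),(251.2,126)),("jar",(323.7,127.9),(131.2,189.7)),("eggcup",(150.4,301.1),(394.9,195.8)),("driver",(228.5,181.1),(253.8,228.8))]:
    print(l,*tri(s,ps,t,pt))
for l,B,ps,pt,h in [("foot",FOOT,(297,153),(182,192),0),("rack",RACK,(225,250),(316,172),0),("sign",SIGN,(222,243),(318,171),.015),]:
    os,ot=look("s",l,ps,s)[1],look("t",l,pt,t)[1]
    print(l,[(d["extent"],round(d["confidence"],2)) for d in os],[(d["extent"],round(d["confidence"],2)) for d in ot])
    if l=="rack": continue
    if os and ot:
        v=[(s,os[0]["region"]),(t,ot[0]["region"])]
        xy=onplane(t,pt,h+.04)
        for y0 in(-.1,.1): print(fit(v,B,[xy[0],xy[1],h,y0]),fit(v[1:],B,[xy[0],xy[1],h,y0],(1,1,0,1)),fit(v[:1],B,[xy[0],xy[1],h,y0],(1,1,0,1)))
# jig outline + wood/pad colour
o=look("t","jig",(182,154),t)[1]; print([(d["extent"],d["confidence"]) for d in o])
o=look("s","jig",(325,175),s)[1]; print([(d["extent"],d["confidence"]) for d in o])
E
python3 - <<'E'
import cv2
a=cv2.imread("pics/top0.png")
cv2.imwrite("pics/top0c.png",cv2.resize(a[130:212,140:220],(585,600),interpolation=cv2.INTER_CUBIC))
E
```

```text
sign [ 0.6018 -0.1911  0.0216] 0.01350004667276927
foot_socket [0.5649 0.2291 0.0359] 0.006072017361638764
foot [0.5534 0.225  0.0117] 0.002286627807134687
rack [ 0.5961 -0.1867 -0.0227] 0.0009454800164904906
pad_face [0.6267 0.2301 0.0387] 0.008605655490300594
mug [0.7643 0.0182 0.0005] 0.010042554212300426
jar [0.5488 0.3891 0.0292] 0.0006753897228189656
eggcup [ 0.5359 -0.4485 -0.0108] 0.004694812075633132
driver [ 0.4281  0.0058 -0.0025] 0.002258551443489172
foot [([277.9, 135.7, 36.2, 40.1], 0.79)] [([164.6, 172.6, 36.2, 39.0], 0.56)]
(array([ 0.5428,  0.2348,  0.0007, -0.0316]), np.float64(0.04613623226380237)) (array([ 0.5439,  0.2358,  0.    , -0.0445]), np.float64(0.03446187723644367)) (array([ 0.5417,  0.2349,  0.    , -0.0197]), np.float64(0.041643646408839774))
(array([ 0.5433,  0.2355, -0.0007, -0.0374]), np.float64(0.04671766560368773)) (array([ 0.5439,  0.2358,  0.    , -0.0449]), np.float64(0.03451692815854668)) (array([ 0.5416,  0.2348,  0.    , -0.0191]), np.float64(0.0415255993919712))
rack [([202.0, 234.0, 44.7, 38.6], 0.64)] [([291.4, 159.8, 47.7, 25.8], 0.92)]
sign [([212.5, 230.8, 26.6, 28.1], 0.61)] [([302.1, 164.9, 32.2, 10.5], 0.66)]
(array([ 0.6045, -0.1881,  0.0169, -0.0899]), np.float64(0.0929574757440183)) (array([ 0.605 , -0.1875,  0.015 , -0.0933]), np.float64(0.09171005206247496)) (array([ 0.6037, -0.1895,  0.015 , -0.0787]), np.float64(0.07701083856246438))
(array([ 0.6044, -0.1877,  0.0167, -0.0967]), np.float64(0.09272468298306286)) (array([ 0.605 , -0.1878,  0.015 , -0.0865]), np.float64(0.09134711905239912)) (array([ 0.6037, -0.1892,  0.015 , -0.0886]), np.float64(0.07845366685616828))
[([147.6, 134.7, 67.2, 34.2], 0.8)]
[([296.9, 148.5, 52.6, 56.6], 0.87)]
```

View pics/top0c.png

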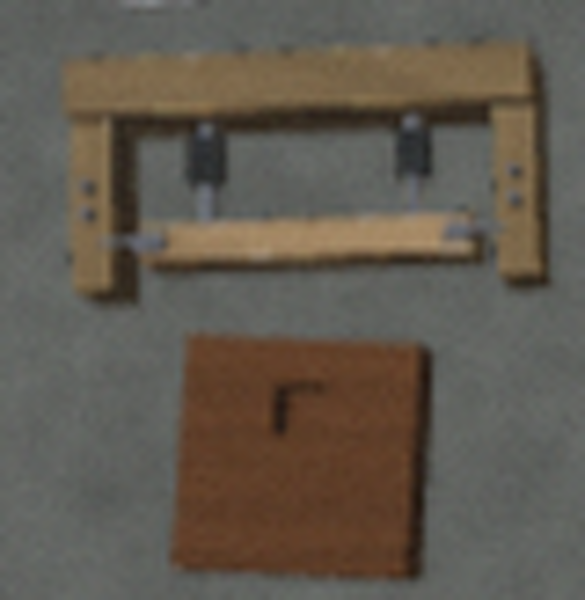

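The crop (7.3x) shows the fence block from (65,63) to (530,40) and the pad's front edge at about (150,262) to (480,255). The foot's front edge runs from (188,335) to (420,345), so the foot is turned slightly against the fence. The socket is at about (298,408), on the fence side.

```bash
cat >> h.py <<'E'
def jog(pos,yaw,st=None):
    """shift (mm) and rotvec in current tool frame to reach tool-down pose"""
    st=st or robot.get_state(); R0=Ro.from_euler("xyz",st["tcp_rot"]); R1=Ro.from_euler("xyz",[np.pi,0,yaw])
    return np.round(R0.inv().apply(np.array(pos)-st["tool_pos"])*1e3,1), np.round((R0.inv()*R1).as_rotvec(),4)
E
python3 - <<'E'
from h import *
np.set_printoptions(precision=4,suppress=True)
print(jog((.604,-.189,.18),np.pi/2-.09))
t=robot.camera("top"); f=lambda p,z:onplane(t,(p[0]/7.3125+139.5,p[1]/7.3125+129.5),z)
a,b=f((65,63),.05),f((530,40),.05); a2,b2=f((65,112),.05),f((530,99),.05)
c,d=f((150,262),.038),f((480,255),.038)
e,g=f((80,292),.04),f((545,280),.04)
for p,q in((a,b),(a2,b2),(c,d),(e,g)): v=p-q; print(p,q,np.linalg.norm(v),np.arctan2(-v[0],v[1]),(p+q)/2)
E
```

```text
(array([ 494.4, -254.9,   62.3]), array([-0.  , -0.  , -1.11]))
[0.7079 0.3332 0.05  ] [0.7181 0.1354 0.05  ] 0.19805539715386747 0.05175438208538753 [0.713  0.2343 0.05  ]
[0.6867 0.3326 0.05  ] [0.6926 0.1351 0.05  ] 0.19759947549583662 0.029917557347942693 [0.6897 0.2338 0.05  ]
[0.6244 0.2981 0.038 ] [0.6277 0.1571 0.038 ] 0.14104022000244867 0.023217251103930935 [0.626  0.2276 0.038 ]
[0.6111 0.3271 0.04  ] [0.6166 0.129  0.04  ] 0.1981885481788764 0.027881876986623463 [0.6138 0.228  0.04  ]
```

jog_arm:
  series: "40 -20 0 0 0 -0.1 -1;85 -44 0 0 0 -0.2 -1;130 -67 5 0 0 -0.3 -1;175 -90 10 0 0 -0.4 -1;220 -113 15 0 0 -0.5 -1;265 -137 20 0 0 -0.6 -1;310 -160 25 0 0 -0.7 -1;355 -183 30 0 0 -0.8 -1;400 -206 35 0 0 -0.9 -1;440 -227 45 0 0 -1.0 -1;475 -245 55 0 0 -1.08 -1;494.4 -254.9 62.3 0 0 -1.11 -1;494.4 -254.9 62.3 0 0 -1.11 -1;494.4 -254.9 62.3 0 0 -1.11 -1;494.4 -254.9 62.3 0 0 -1.11 -1"

```text
time: 3.15
tool_pos: [0.6032, -0.1914, 0.1803]
tcp_rot: [-3.141, 0.002, 1.478]
contact_force: [-0.1, 0.1, 1.2]
grip_width: 0.0853
grip_force: 0.0
```

jog_arm:
  series: "-2 0 30 0 0 0 -1;-2 0 60 0 0 0 -1;-2 0 85 0 0 0 -1;-2 0 100 0 0 0 -1;-2 0 103 0 0 0 -1;-2 0 103 0 0 0 -1;-2 0 103 0 0 0 0;-2 0 103 0 0 0 0.5;-2 0 103 0 0 0 0.8;-2 0 103 0 0 0 1;-2 0 103 0 0 0 1;-2 0 103 0 0 0 1;-2 0 103 0 0 0 1;-2 0 103 0 0 0 1;-2 0 103 0 0 0 1"
  newtons: 50

```text
time: 4.65
tool_pos: [0.6037, -0.191, 0.0771]
tcp_rot: [-3.141, -0.0, 1.481]
contact_force: [-0.9, 0.4, 1.7]
grip_width: 0.0094
grip_force: 52.5
```

jog_arm:
  series: "0 0 -15 0 0 0 1;0 0 -40 0 0 0 1;0 0 -70 0 0 0 1;0 0 -95 0 0 0 1;0 0 -100 0 0 0 1;0 0 -100 0 0 0 1;0 0 -100 0 0 0 1"

```text
time: 5.35
tool_pos: [0.6027, -0.191, 0.1757]
tcp_rot: [-3.139, -0.0, 1.481]
contact_force: [0.8, -0.9, -2.1]
grip_width: 0.0093
grip_force: 52.1
```

Run:
```python
from h import *
st=robot.get_state(); print(st["tool_pos"],st["grip_width"],st["grip_force"],st["contact_force"])
print(jog((.5635,.235,.177),np.pi/2-.04))
c=robot.camera("scene"); cv2.imwrite("pics/lift.png",cv2.resize(c["img"][130:300,120:340,::-1],(770,595),interpolation=cv2.INTER_CUBIC))
```

```text
[ 0.60270603 -0.19096504  0.17566877] 0.009287743387849903 52.14390277862549 [ 0.77732098 -0.86163682 -2.08821092]
(array([420.7, -77.3,  -1. ]), array([-0.0028, -0.0004, -0.05  ]))
```

View pics/lift.png

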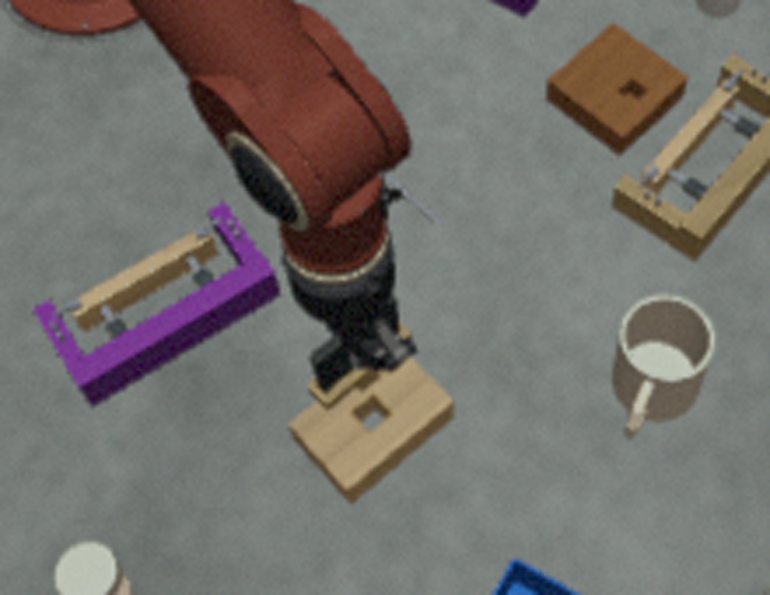

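The sign is lifted clear of the rack at about (360,365) in the crop, and the rack hole shows empty at (370,410). Next I carry it over the foot.

jog_arm:
  series: "20 -4 0 0 0 0 1;50 -9 0 0 0 0 1;85 -16 0 0 0 0 1;120 -22 0 0 0 0 1;155 -28 0 0 0 0 1;190 -35 0 0 0 0 1;225 -41 0 0 0 -0.01 1;260 -48 0 0 0 -0.02 1;295 -54 0 0 0 -0.03 1;330 -61 0 0 0 -0.04 1;360 -66 0 0 0 -0.05 1;390 -72 0 0 0 -0.05 1;410 -75 10 0 0 -0.05 1;418 -77 25 0 0 -0.05 1;418 -77 35 0 0 -0.05 1;418 -77 40 0 0 -0.05 1;418 -77 40 0 0 -0.05 1;418 -77 40 0 0 -0.05 1"

```text
time: 7.2
tool_pos: [0.5653, 0.2305, 0.137]
tcp_rot: [3.141, 0.001, 1.528]
contact_force: [0.6, 0.5, -1.1]
grip_width: 0.0094
grip_force: 52.1
```

Run:
```python
from h import *
np.set_printoptions(precision=4,suppress=True)
st=robot.get_state(); print(st["tool_pos"],st["tcp_rot"],st["grip_width"],st["contact_force"])
c=robot.camera("scene"); t=robot.camera("top")
cv2.imwrite("pics/hov.png",np.hstack([cv2.resize(c["img"][100:220,260:380,::-1],(400,400),interpolation=cv2.INTER_CUBIC),cv2.resize(t["img"][120:240,120:240,::-1],(400,400),interpolation=cv2.INTER_CUBIC)]))
for n,k in(("s",c),("t",t)):
    for l in("sign","foot","foot_socket"): print(n,l,[(d["pixel"],round(d["confidence"],2)) for d in robot.spot_point(k,l)],[(d["extent"],round(d["confidence"],2)) for d in robot.outline_of(k,l)] if l!="foot_socket" else "")
p=st["tool_pos"]; print("pred sign origin px",proj(c,p-[0,0,.062]),proj(t,p-[0,0,.062]))
```

```text
[0.5653 0.2305 0.137 ] [3.1413 0.0008 1.5283] 0.009365008641478613 [ 0.5562  0.4547 -1.0577]
s sign [([302.7, 147.9], 0.46)] [([291.1, 133.9, 12.7, 22.4], 0.46)]
s foot [([294.6, 157.7], 0.74)] [([276.7, 138.8, 39.3, 34.1], 0.8)]
s foot_socket [([323.6, 125.1], 0.63), ([300.3, 154.7], 0.61)] 
t sign [([180.3, 182.6], 0.49)] [([176.0, 176.0, 13.6, 8.7], 0.56)]
t foot [([184.8, 194.6], 0.93)] [([178.0, 175.7, 23.1, 34.5], 0.68), ([241.3, 103.3, 32.1, 32.6], 0.61)]
t foot_socket [([180.6, 185.9], 0.85)] 
pred sign origin px [[301.5697 149.4619]] [[178.5808 182.778 ]]
```

View pics/hov.png

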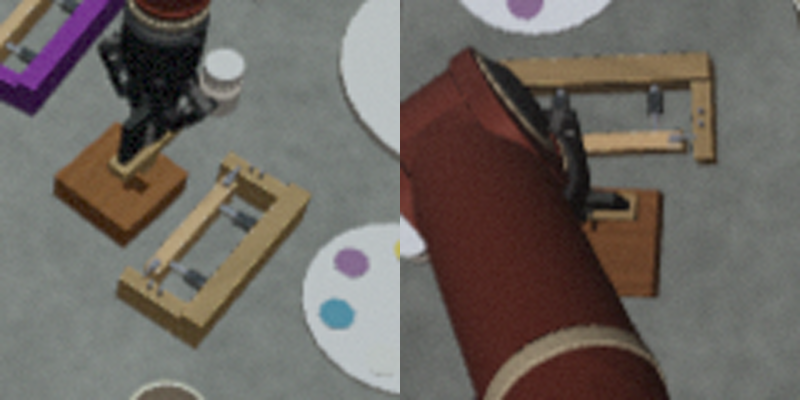

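Run:
```python
from h import *
np.set_printoptions(precision=4,suppress=True,linewidth=200)
t=robot.camera("top"); c=robot.camera("scene"); g=t["img"].astype(float)
print("rows176-188, cols 182-204, G"); print(g[175:190,182:204,1].astype(int))
S4=np.array([.5656,.2305,.075])
for dy in(0,.0026):
  for yaw in(-.04,):
    R=Ro.from_euler("z",yaw).as_matrix(); o=np.array([.5653,.2305,.075])+R@[0,dy,0]
    P=np.array([[12,-45,41],[-12,-45,41],[12,-45,25],[-12,-45,25]])/1e3@R.T+o
    print(dy,"top rail end corners",proj(t,P).tolist(),"scene",proj(c,P).tolist())
R=Ro.from_euler("z",-.04).as_matrix(); F=np.array([[50,-50,36],[-50,-50,36],[-50,50,36],[50,50,36]])/1e3@R.T+[.543,.2353,0]
print("foot top", proj(t,F).tolist(),"scene",proj(c,F).tolist())
w=lambda im,a,b,f:cv2.resize(im[a:a+50,b:b+50,::-1],(400,400),interpolation=cv2.INTER_CUBIC)
cv2.imwrite("pics/z.png",np.hstack([w(c["img"],130,270,8),w(t["img"],165,160,8)]))
```

```text
rows176-188, cols 182-204, G
[[109 108 110 108 109 107 106 107 108 105 106 103 106 107 112 114 113 109 110 110 115 111]
 [ 91  90  90  90  92  93  92  95  95  92  93  96  96  97 103  99 110 109 114 114 114 110]
 [ 60  66  60  68  69  74  78  78  72  76  80  79  77  81  76  71  82 105 113 111 110 116]
 [ 55  54  42  45  68  90  99  97  71  63  69  66  72  67  72  41  48  91 110 107 108 113]
 [ 60  58  34  34  50  79 106 111  64  65  69  74  70  70  70  46  35  86 108 111 107 112]
 [ 51  62  32  24  26  38  95 120  63  65  73  73  69  75  73  43  32  99 109 108 109 109]
 [ 33  40  25  21  20  17  78 116  66  59  71  67  70  72  66  44  30  95 111 110 107 110]
 [ 19  21  24  25  20  25  81 119  71  57  68  71  67  72  71  41  29  98 110 110 110 107]
 [ 68  66  68  66  64  63  94 122  74  64  67  69  65  70  62  41  39 105 114 114 113 111]
 [104 102 102 102 101 103 107 120  72  61  70  69  69  73  61  37  42  98 114 113 110 111]
 [ 99  99 100 101 107 103 112 114  68  69  66  68  65  67  64  38  41 102 111 114 112 109]
 [ 74  77  75  79  79  77  89  85  67  71  71  72  73  73  58  39  42 
[... 669 characters left out ...]
ail end corners [[190.3076397953933, 177.61961953021404], [189.81788853232104, 185.87429612726825], [191.34383572209896, 178.3353220441786], [190.8637973080846, 186.46345343479385]] scene [[297.13573997059103, 151.74224474284435], [291.5627014611821, 147.63336475261247], [296.71423939400313, 154.59977777087462], [291.2033064149078, 150.51587216592168]]
foot top [[196.65533142598866, 176.1000576306019], [194.80556888949397, 208.1274791834716], [162.58755767848436, 206.7612002313194], [164.6933443849864, 174.76817112666083]] scene [[297.85731904575914, 168.70478096154244], [276.1270479221823, 152.25847116043042], [294.8401984158505, 135.77470778016945], [316.4936292930336, 151.36999741088275]]
```

View pics/z.png

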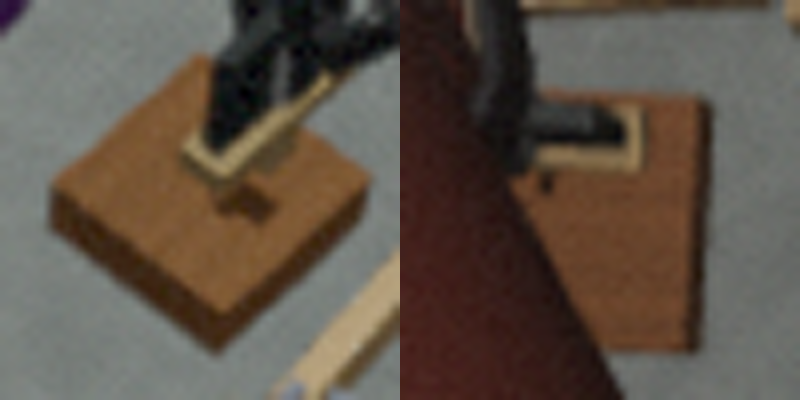

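The views show the tenon hanging just short of the socket mouth in the scene crop, at about (270,155) against (245,205). In the top crop the rail end is at (640,138). The measured edges put the sign about 3 mm too far towards the fence, so I correct that and approach.

jog_arm:
  series: "0.5 -2.8 8 0 0 0 1;0.5 -2.8 16 0 0 0 1;0.5 -2.8 24 0 0 0 1;0.5 -2.8 30 0 0 0 1;0.5 -2.8 32 0 0 0 1;0.5 -2.8 32 0 0 0 1;0.5 -2.8 32 0 0 0 1"

```text
time: 8.6
tool_pos: [0.5621, 0.2329, 0.1052]
tcp_rot: [3.141, -0.0, 1.531]
contact_force: [-1.4, 0.7, -0.7]
grip_width: 0.0095
grip_force: 52.1
```

Run:
```python
from h import *
np.set_printoptions(precision=2,suppress=True,linewidth=200)
st=robot.get_state(); print(st["tool_pos"]*1e3,st["tcp_rot"],st["grip_width"],st["contact_force"])
t=robot.camera("top"); c=robot.camera("scene")
R=Ro.from_euler("z",-.04).as_matrix(); o=st["tool_pos"]-[0,0,.062]+R@[0,.0035,0]
A=np.array([[12,-45,41],[-12,-45,41],[12,45,41],[12,-45,25]])/1e3@R.T+o
F=np.array([[50,-50,36],[-50,-50,36],[-50,50,36],[50,50,36],[31,-11,36],[31,11,36],[9,-11,36]])/1e3@R.T+[.542,.2353,0]
im=[]
for k,(a,b) in((c,(130,270)),(t,(165,160))):
    z=cv2.resize(k["img"][a:a+50,b:b+50,::-1],(400,400),interpolation=cv2.INTER_CUBIC).copy()
    for P,col in((A,(0,255,0)),(F,(255,255,0))):
        for u,v in proj(k,P): cv2.circle(z,(int((u-b+.5)*8),int((v-a+.5)*8)),2,col,-1)
    im.append(z)
cv2.imwrite("pics/z2.png",np.hstack(im))
```

```text
[562.08 232.94 105.22] [ 3.14 -0.    1.53] 0.009533239174021104 [-1.35  0.69 -0.73]
```

View pics/z2.png

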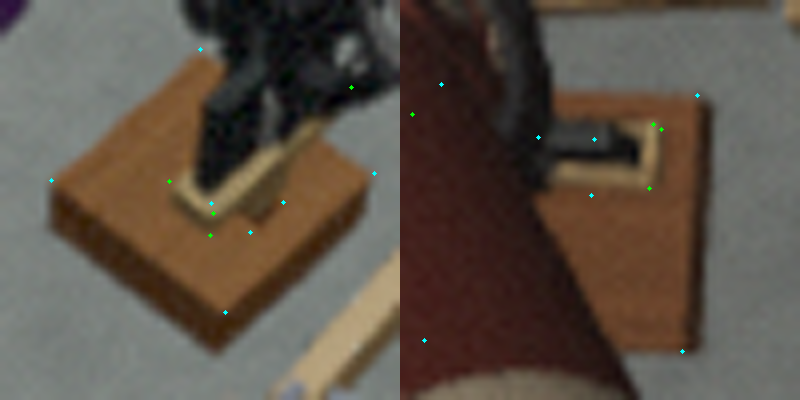

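The sign is lowered over the socket mouth. The rail end at about (657,150) in the top crop and the dark socket edge at (262,212) in the scene crop both agree with the projected points to about 1 to 2 mm. Now I descend gently and watch the force.

jog_arm:
  series: "0 0 3 0 0 0 1;0 0 6 0 0 0 1;0 0 8 0 0 0 1;0 0 10 0 0 0 1;0 0 11 0 0 0 1;0 0 11 0 0 0 1"

```text
time: 9.3
tool_pos: [0.5617, 0.2327, 0.0938]
tcp_rot: [-3.141, 0.0, 1.531]
contact_force: [0.1, 0.3, -2.2]
grip_width: 0.0092
grip_force: 52.1
```

jog_arm:
  series: "0 0 3 0 0 0 1;0 0 6 0 0 0 1;0 0 9 0 0 0 1;0 0 12 0 0 0 1;0 0 14 0 0 0 1;0 0 14 0 0 0 1"

```text
time: 9.9
tool_pos: [0.5617, 0.2326, 0.0796]
tcp_rot: [-3.141, 0.0, 1.531]
contact_force: [0.1, -0.2, -1.7]
grip_width: 0.0094
grip_force: 52.0
```

jog_arm:
  series: "0 0 2 0 0 0 1;0 0 4 0 0 0 1;0 0 5 0 0 0 1;0 0 6 0 0 0 1;0 0 7 0 0 0 1;0 0 8 0 0 0 1;0 0 8 0 0 0 1"

```text
time: 10.6
tool_pos: [0.5619, 0.2327, 0.0731]
tcp_rot: [3.141, 0.0, 1.531]
contact_force: [-1.5, -2.8, 4.8]
grip_width: 0.0095
grip_force: 53.2
```

jog_arm:
  series: "0 0 1 0 0 0 1;0 0 2 0 0 0 1;0 0 2 0 0 0 1;0 0 2 0 0 0 1"

```text
time: 11.0
tool_pos: [0.5619, 0.2327, 0.0731]
tcp_rot: [3.141, 0.001, 1.531]
contact_force: [-4.9, -4.0, 15.5]
grip_width: 0.0094
grip_force: 54.8
```

jog_arm:
  series: "0 0 -1.5 0 0 0 1;0 0 -1.5 0 0 0 0.7;0 0 -1.5 0 0 0 0.4;0 0 -1.5 0 0 0 0.2;0 0 -1.5 0 0 0 0.2;0 0 -1.5 0 0 0 0.2;0 0 -10 0 0 0 0.2;0 0 -25 0 0 0 0.2;0 0 -50 0 0 0 0.2;0 0 -80 0 0 0 0.2;0 0 -95 0 0 0 0.2;0 0 -95 0 0 0 0.2"

```text
time: 12.2
tool_pos: [0.5638, 0.234, 0.1692]
tcp_rot: [3.135, -0.004, 1.531]
contact_force: [-0.3, -0.7, -0.4]
grip_width: 0.0341
grip_force: 0.0
```

Run:
```python
from h import *
np.set_printoptions(precision=4,suppress=True,linewidth=200)
st=robot.get_state(); print(st["tool_pos"],st["tcp_rot"],st["grip_width"])
print(jog((.42,.22,.2),np.pi))
```

```text
[0.5638 0.234  0.1692] [ 3.1345 -0.0038  1.5307] 0.03411836436990594
(array([ -19.6, -142.9,  -31.8]), array([ 0.0085,  0.0027, -1.6108]))
```

jog_arm:
  series: "0 -15 0 0 0 -0.1 0;-1 -30 0 0 0 -0.2 -0.18;-1 -45 0 0 0 -0.34 -0.18;-2 -60 0 0 0 -0.48 -0.18;-2 -75 0 0 0 -0.62 -0.18;-3 -90 0 0 0 -0.76 -0.18;-3 -100 0 0 0 -0.9 -0.18;-3 -106 0 0 0 -1.04 -0.18;-3 -106 0 0 0 -1.18 -0.18;-3 -106 0 0 0 -1.32 -0.18;-3 -106 0 0 0 -1.46 -0.18;-3 -106 0 0 0 -1.58 -0.18;-3 -106 0 0 0 -1.64 -0.18;-3 -106 0 0 0 -1.64 -0.18;-3 -106 0 0 0 -1.64 -0.18;-3 -106 0 0 0 -1.64 -0.18"

```text
time: 13.8
tool_pos: [0.4557, 0.2339, 0.165]
tcp_rot: [-3.141, -0.0, -3.113]
contact_force: [0.4, -0.2, 0.4]
grip_width: 0.0505
grip_force: 0.0
```

Run:
```python
from h import *
np.set_printoptions(precision=4,suppress=True,linewidth=200)
st=robot.get_state(); print(st["tool_pos"],st["tcp_rot"],st["grip_width"])
print(jog((.458,.235,.021),np.pi+.03))
c=robot.camera("scene");t=robot.camera("top")
w=lambda im,a,b:cv2.resize(im[a:a+70,b:b+70,::-1],(400,400),interpolation=cv2.INTER_CUBIC)
cv2.imwrite("pics/ins.png",np.hstack([w(c["img"],120,265),w(t["img"],140,150)]))
```

```text
[0.4557 0.2339 0.165 ] [-3.1414 -0.0002 -3.1132] 0.0504797897526756
(array([ -2.3,   1. , 144. ]), array([-0.0002, -0.0002, -0.0016]))
```

View pics/ins.png

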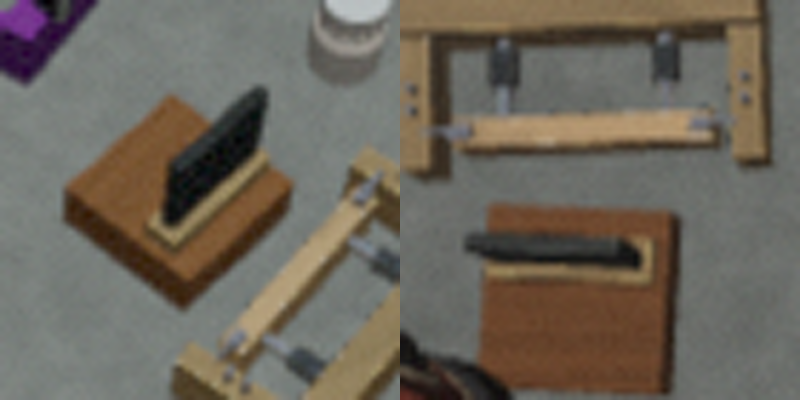

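The sign is home: the scene crop shows the rail lying flat on the foot at about (210,205), with the slate parallel to the fence side. The top crop shows the gap to the pad between rows 152 and 208. Next I lower the fingers behind the rear face.

jog_arm:
  series: "-2 1 25 0 0 0 -0.18;-2 1 55 0 0 0 -0.18;-2 1 85 0 0 0 -0.18;-2 1 110 0 0 0 -0.18;-2 1 130 0 0 0 -0.18;-2 1 140 0 0 0 -0.18;-2 1 144 0 0 0 -0.18;-2 1 144 0 0 0 -0.18;-2 1 144 0 0 0 -0.18"

```text
time: 14.8
tool_pos: [0.4583, 0.2356, 0.0219]
tcp_rot: [3.141, 0.002, -3.112]
contact_force: [0.8, 0.6, 0.0]
grip_width: 0.0504
grip_force: 0.0
```

jog_arm:
  series: "-4 0 0 0 0 0 -0.18;-8 0 0 0 0 0 -0.18;-12 0 0 0 0 0 -0.18;-15 0 0 0 0 0 -0.18;-17 0 0 0 0 0 -0.18;-18 0 0 0 0 0 -0.18;-19 0 0 0 0 0 -0.18;-20 0 0 0 0 0 -0.18;-21 0 0 0 0 0 -0.18;-22 0 0 0 0 0 -0.18;-23.5 0 0 0 0 0 -0.18;-25 0 0 0 0 0 -0.18;-26.5 0 0 0 0 0 -0.18;-28 0 0 0 0 0 -0.18;-30 0 0 0 0 0 -0.18;-32 0 0 0 0 0 -0.18;-34 0 0 0 0 0 -0.18;-36 0 0 0 0 0 -0.18;-38 0 0 0 0 0 -0.18;-38 0 0 0 0 0 -0.18"

```text
time: 16.8
tool_pos: [0.4946, 0.2356, 0.0207]
tcp_rot: [-3.14, -0.002, -3.112]
contact_force: [-4.0, -0.4, 0.5]
grip_width: 0.0501
grip_force: 2.0
```

Run:
```python
from h import *
np.set_printoptions(precision=4,suppress=True,linewidth=200)
st=robot.get_state(); print(st["tool_pos"],st["tcp_rot"],st["contact_force"],st["moment"])
c=robot.camera("scene");t=robot.camera("top")
w=lambda im,a,b:cv2.resize(im[a:a+70,b:b+70,::-1],(400,400),interpolation=cv2.INTER_CUBIC)
cv2.imwrite("pics/push1.png",np.hstack([w(c["img"],120,265),w(t["img"],140,150)]))
```

```text
[0.4946 0.2356 0.0207] [-3.1402 -0.0023 -3.1119] [-3.9868 -0.4436  0.5461] [-0.2219  0.8087 -0.0981]
```

View pics/push1.png

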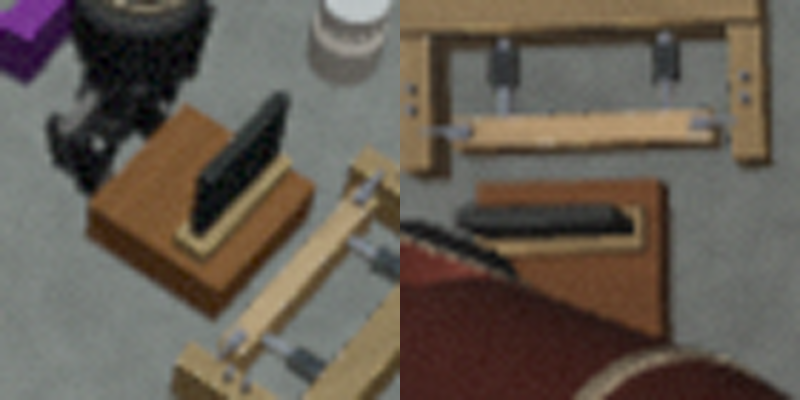

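The fingers are on the rear face. The foot has moved about 14 mm and squared up, with its front edge at row 180 and the pad at row 150 in the top crop. Sliding friction is about 4 N. I continue to the pad.

jog_arm:
  series: "-2 0 0 0 0 0 -0.18;-4 0 0 0 0 0 -0.18;-6 0 0 0 0 0 -0.18;-8 0 0 0 0 0 -0.18;-10 0 0 0 0 0 -0.18;-12 0 0 0 0 0 -0.18;-14 0 0 0 0 0 -0.18;-16 0 0 0 0 0 -0.18;-18 0 0 0 0 0 -0.18;-20 0 0 0 0 0 -0.18"

```text
time: 17.9
tool_pos: [0.5156, 0.2367, 0.021]
tcp_rot: [-3.141, -0.001, -3.112]
contact_force: [-2.8, -0.2, -1.8]
grip_width: 0.0505
grip_force: 1.7
```

jog_arm:
  series: "-1.5 0 0 0 0 0 -0.18;-3 0 0 0 0 0 -0.18;-4.5 0 0 0 0 0 -0.18;-6 0 0 0 0 0 -0.18"

```text
time: 18.3
tool_pos: [0.5199, 0.2368, 0.0208]
tcp_rot: [-3.14, -0.003, -3.111]
contact_force: [-7.2, -1.6, 0.7]
grip_width: 0.0504
grip_force: 3.6
```

jog_arm:
  series: "-1.5 0 0 0 0 0 -0.18;-3 0 0 0 0 0 -0.18;-4.5 0 0 0 0 0 -0.18;-6 0 0 0 0 0 -0.18"

```text
time: 18.7
tool_pos: [0.5236, 0.2368, 0.0209]
tcp_rot: [-3.139, -0.007, -3.11]
contact_force: [-11.7, -2.8, 4.0]
grip_width: 0.0504
grip_force: 5.6
```

Run:
```python
from h import *
np.set_printoptions(precision=4,suppress=True,linewidth=200)
st=robot.get_state(); print(st["tool_pos"],st["tcp_rot"],st["contact_force"],st["moment"])
c=robot.camera("scene");t=robot.camera("top")
w=lambda im,a,b:cv2.resize(im[a:a+70,b:b+70,::-1],(400,400),interpolation=cv2.INTER_CUBIC)
cv2.imwrite("pics/push2.png",np.hstack([w(c["img"],120,275),w(t["img"],130,150)]))
st=robot.get_state(); print(st["tool_pos"],st["contact_force"])
```

```text
[0.5236 0.2368 0.0209] [-3.139  -0.0072 -3.1104] [-11.7389  -2.7546   4.0204] [-0.096   2.2508  0.1537]
[0.5238 0.2368 0.0209] [-10.3883  -1.8947   3.7311]
```

View pics/push2.png

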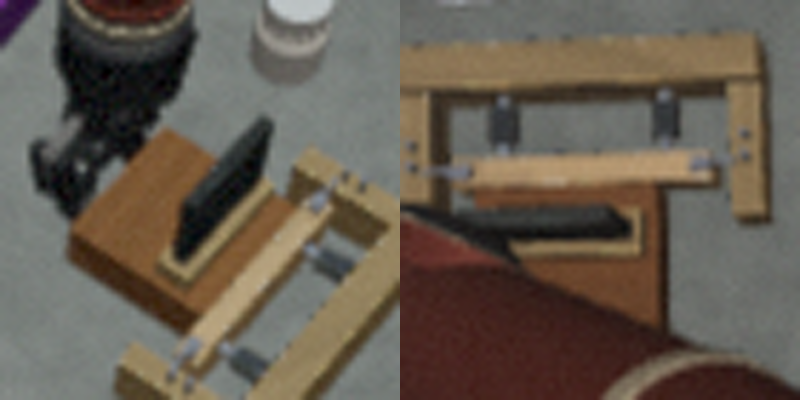

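The top crop shows the foot flat on the pad. The pointer at (715,165) is still about 1.4 px short of the first pin at (742,157), so the pad has travelled about 8 mm. It needs about 10 mm more. From here I measure numerically, as I have used all my picture views.

jog_arm:
  series: "-1.5 0 0 0 0 0 -0.18;-3 0 0 0 0 0 -0.18;-4.5 0 0 0 0 0 -0.18;-6 0 0 0 0 0 -0.18;-7 0 0 0 0 0 -0.18;-8 0 0 0 0 0 -0.18;-8 0 0 0 0 0 -0.18;-8 0 0 0 0 0 -0.18"

```text
time: 19.6
tool_pos: [0.5287, 0.2368, 0.0209]
tcp_rot: [-3.137, -0.012, -3.109]
contact_force: [-14.8, -3.0, 8.1]
grip_width: 0.0505
grip_force: 7.7
```

```bash
cat > m.py <<'E'
from h import *
np.set_printoptions(precision=3,suppress=True,linewidth=220)
ref=cv2.imread("pics/top0.png"); 
def shift(c):
    """subpixel row shift of the pad's right pointer and pad top strip vs rest picture"""
    im=c["img"][:,:,::-1]; out=[]
    for (r0,r1,c0,c1) in [(156,166,188,208),(156,168,196,206)]:
        T=cv2.resize(ref[r0:r1,c0:c1],None,fx=8,fy=8,interpolation=cv2.INTER_CUBIC)
        A=cv2.resize(im[r0-18:r1+4,c0-2:c1+2],None,fx=8,fy=8,interpolation=cv2.INTER_CUBIC)
        m=cv2.matchTemplate(A,T,cv2.TM_CCOEFF_NORMED); _,s,_,(x,y)=cv2.minMaxLoc(m); out.append((y/8-18,x/8-2,round(s,3)))
    return out
def mm(sh):  # px shift -> mm along jig x at pad height
    t=c0; a=onplane(t,(198,161),.04); b=onplane(t,(198,161+sh),.04); return np.linalg.norm(a-b)*1e3*np.sign(-sh)
c0=robot.camera("top")
s=shift(c0); print(s,[round(mm(k[0]),1) for k in s])
st=robot.get_state(); print(st["tool_pos"],st["tcp_rot"],st["contact_force"],st["time"])
E
python3 m.py
```

```text
[(-4.125, -0.375, 0.83), (-4.5, 0.125, 0.817)] [np.float64(13.0), np.float64(14.2)]
[0.529 0.237 0.021] [-3.137 -0.012 -3.109] [-15.627  -2.967   7.298] 19.65
```

jog_arm:
  series: "-1 0 -0.5 0 0 0 -0.18;-2 -0.2 -1 0 0 0 -0.18;-3 -0.4 -1.5 0 0 0 -0.18;-4 -0.5 -1.5 0 0 0 -0.18;-5 -0.5 -1.5 0 0 0 -0.18;-5.5 -0.5 -1.5 0 0 0 -0.18;-5.5 -0.5 -1.5 0 0 0 -0.18;-5.5 -0.5 -1.5 0 0 0 -0.18;-5.5 -0.5 -1.5 0 0 0 -0.18"

```text
time: 20.55
tool_pos: [0.5338, 0.2365, 0.0211]
tcp_rot: [-3.137, -0.013, -3.107]
contact_force: [-13.7, -1.4, 1.0]
grip_width: 0.0501
grip_force: 6.9
```

```bash
python3 m.py
```

```text
[(-5.875, -0.375, 0.845), (-5.875, 0.0, 0.803)] [np.float64(18.6), np.float64(18.6)]
[0.534 0.237 0.021] [-3.137 -0.013 -3.107] [-13.472   0.109   0.042] 20.6
```

jog_arm:
  series: "0 0 0 0 0 0 -0.18;0 0 0 0 0 0 -0.18;0 0 0 0 0 0 -0.18;0 0 0 0 0 0 -0.18;0 0 0 0 0 0 -0.18;0 0 0 0 0 0 -0.18;0 0 0 0 0 0 -0.18;0 0 0 0 0 0 -0.18"

```text
time: 21.4
tool_pos: [0.5338, 0.2365, 0.0211]
tcp_rot: [-3.137, -0.013, -3.107]
contact_force: [-14.3, -1.5, 0.5]
grip_width: 0.0501
grip_force: 6.9
```

```bash
python3 m.py
python3 - <<'E'
from h import *
np.set_printoptions(precision=4,suppress=True)
s,t=robot.camera("scene"),robot.camera("top")
o=[d for d in robot.outline_of(s,"sign")]; print([(d["extent"],d["confidence"]) for d in o])
if o: print("sign",fit([(s,o[0]["region"])],SIGN,[.614,.234,.011,.03]), fit([(s,o[0]["region"])],SIGN,[.614,.234,.011,.03],(1,1,0,1)))
o=[d for d in robot.outline_of(s,"foot")]; print([(d["extent"],d["confidence"]) for d in o])
if o: print("foot",fit([(s,o[0]["region"])],FOOT,[.594,.235,0,.03],(1,1,0,1)))
for l in("mug","jar","eggcup","driver"): print(l,[d["pixel"] for d in robot.spot_point(s,l)][:1],[d["pixel"] for d in robot.spot_point(t,l)][:1])
E
```

```text
[(-5.75, -0.375, 0.848), (-5.875, 0.125, 0.81)] [np.float64(18.2), np.float64(18.6)]
[0.534 0.237 0.021] [-3.137 -0.013 -3.107] [-13.487  -0.574  -0.181] 21.45
[([307.9, 142.7, 15.2, 27.3], 0.49)]
sign (array([0.6147, 0.2465, 0.0084, 0.1029]), np.float64(0.1608873573120827)) (array([0.615 , 0.2456, 0.011 , 0.1059]), np.float64(0.16215053763440856))
[([289.4, 144.5, 38.2, 34.8], 0.69)]
foot (array([0.5898, 0.2385, 0.    , 0.0224]), np.float64(0.3480831973898858))
mug [[309.4, 238.3]] [[252.9, 126.0]]
jar [[323.7, 128.3]] [[133.2, 193.0]]
eggcup [[151.5, 300.7]] [[393.2, 193.9]]
driver [[227.8, 184.1]] [[181.7, 166.5]]
```

```bash
python3 -c "
from station import robot
print(robot.close_job())"
```

```text
the job is handed in; nothing more can be done
None
```

The sign is fully home in the foot, and the arm is still holding the foot against the fence with the pad at about 18 mm (roughly 9 N on the spring), handed in at about 21 s; none of the four bystanders was touched, though the last check could not confirm the screwdriver from above.

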